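# Sort machined parts back into their stock bins

### The arm

A 6-joint arm with a two-finger parallel gripper is mounted at the origin on the work surface. World frame = base frame: x ahead of the robot, y to its left, z up, the work surface at z = 0. Lengths are in m, angles in rad, forces in N, time in s.
With the tool pointing down it reaches from about 0.225 to 0.875 m from the base axis. Payload 3.4 kg.
Tool frame: the origin (TCP) lies midway between the tips of the shut fingers; the grasp point (between the pads) lies 19 mm behind it (manip.grasp_offset is the distance from the TCP to the grasp point, in m); x points along the fingers, y is the direction in which the jaws open and shut, and the axes are right-handed (so a half turn about x gives the same grasp; the last joint's range is limited). The gripper opens to 85 mm and grips with 20 to 120 N. Pads are 22 mm wide; open, the fingers measure 114 mm over their backs; the gripper's body (76 mm by 85 mm) begins 54 mm behind the grasp point. The pads swing forward as they close: fully open they stand 13 mm farther back than shut.
Start: joints at [1.032, 0.276, 1.505, -0, 1.361, -0.121], TCP at [0.233, 0.526, 0.231] pointing down, gripper open.
Joint ranges: [-2.89, 2.89], [-0.75, 2.08], [0.22, 2.7], [-1.18, 4.32], [0.11, 2.71], [-2.7, 2.7]. Speed limits (rad/s): [2.57, 2.57, 3.14, 3.14, 3.14, 3.14].

### API

Orientations are given as a unit quaternion [w, x, y, z].
In Python, from rig import manip gives the robot as it stands.
- The arm moves only by the shell command python3 -m creep 'ROWS' [OPENING] [FORCE]. ROWS is a JSON object of lists of equal length, an entry for each row: "delta_pos": the shift along the tool's x, y, z in cm, a list of three; "dr": the turn, a rotation vector about the tool's x, y, z in rad, a list of three. In form: {"delta_pos": [[dx, dy, dz], ...], "dr": [[rx, ry, rz], ...]}. A call has 1 to 10 rows; each row is the pose to reach, as a shift and turn from the pose commanded when the call began, along the tool's axes at that moment; what a row does not reach only later rows make up. A row lasts 1/10 s, in which the tool goes at most 50 mm and 8.59 degrees, less where a joint would pass 70% of its speed; a pose out of reach is approached as far as the arm can. A call with a gripper value outside its range is refused whole. OPENING is the opening, from -1 (shut) to 1 (fully open), set as the call begins (- or left out, the last holds). The fingers move at their own pace and stop on an object; FORCE is the grip in N (left out, the last holds). Time passes only in rows, so rows that repeat a pose let the fingers close. It gives the time, the measured TCP pose, the force and the opening at its end, in the units of the state.
- manip.get_state(): the state, without advancing time (a new reading comes with each control period).
- manip.get_image(name): name is "scene" or "top"; returns a dict with "pixels" (480x640x3 uint8, blue, green, red), "depth" (480x640 float32, m along the optical axis (not along the pixel's ray), 0 where there is no reading), "intrinsics" (3x3 intrinsics, pixels), "rvec" (rotation vector, rad) and "tvec" (3), from world to camera coordinates, as OpenCV has them. Camera axes: x right, y down, z forward; pixel columns grow to the right and rows downward; lengths in m; the calibration is good to about 2 mm. A picture is of the moment at which its call begins.
- manip.sign_off(): hands the job in, once; it reports no verdict.
The state is a dict: "clock": time; "qpos": joint angles; "qd": joint speeds; "effort": joint torques, N m; "position": TCP position; "ee_rot": TCP orientation; "contact_force": force on the tool from outside, world axes, zero at the start; "moment": the same for the moment, N m; "width": finger opening in m.
Only numpy, scipy, OpenCV 4.12 (cv2) and the standard library are available. Lean on these libraries where they do the work, as an engineer would, in place of code of your own. Each camera call takes 0.05 s, during which the arm holds its last target. There are 200 camera calls.

### The job

Sort the three loose aluminium parts on the bench into the yellow bin that holds their own kind: the angle bracket in with the angle brackets, the spacer in with the spacers. The flat cover plate must stand on its short end in an empty slot of the slotted bin, like the plates already there: first lay it leaning on the sloping rest, short end down, and let go of it, then take it again by its upper end and lower it into the slot without dropping it. Leave the tape roll, the screwdriver and the steel collar where they lie.

Things in the scene. Friction and masses are not known exactly. Their poses are not given: they have to be found in the camera images.
- plate: loose flat aluminium cover plate, 100 (x) x 50 (y) x 10 (z) mm with four small screw holes, about 135 g. It starts flat on the bench. Origin at the centre of its underside; x along its length, z its normal (up at the start)
- plate_mid (a point): centre of the cover plate's volume, 5 mm above plate's origin along its z
- angle: loose aluminium angle bracket, 60 mm long (x): a base leg 40 mm wide (y from -20 to +20 mm) and 8 mm thick flat on the bench, and an upright leg 8 mm thick (y from -20 to -12 mm) up to 40 mm above the bench, with two small holes in each leg, 95 g. Origin at the centre of the base leg's underside; z up. The upright leg can be pinched from above across its 8 mm
- angle_mid (a point): middle of the angle bracket: at (0, -4, 15) mm in its frame
- spacer: loose round turned aluminium spacer, standing upright: foot flange 36 mm diameter and 12 mm high, body 28 mm diameter, 45 mm high in all, 90 g. Origin at the centre of its underside, z its axis
- spacer_mid (a point): centre of the spacer, 22.5 mm above its underside on its axis
- bin_angle: fixed yellow open bin holding two angle brackets, 180 (x) x 130 (y) x 55 mm high outside, walls 4 mm, floor 4 mm up. Its two stock brackets (40 mm high, fixed) stand in the half towards its +x; the half towards its -x is empty (x from -86 to +38 mm). Origin at the centre of its underside, z up. White label on its -x wall
- bin_spacer: fixed yellow open bin, same size as bin_angle, holding four spacers (fixed, 45 mm high) in the half towards its +x; empty for x from -86 to 0 mm. Origin at the centre of its underside, z up. White label on its -x wall
- bin_plate: fixed yellow slotted bin, 108 (x) x 74 (y) x 60 mm high, walls 4 mm, floor 4 mm up. Dividers as high as the walls make 4 slots, each 22 mm (x) by 66 mm (y), centred at x = -39, -13, 13, 39 mm. Fixed cover plates stand on end in those at +13 and +39, tops 105 mm above the bench; those at -39 and -13 are empty. Origin: centre of its underside, z up. White label on its -x wall
- free_slot (a point): centre of the floor of bin_plate's empty end slot (x = -39 mm), the one with most room for fingers
- rest: fixed steel rest with a sloping face at 45 degrees, 36 mm wide. Base 100 (x) x 80 (y) x 10 mm; the grey face starts on the base top at x = -22 mm and rises towards the rest's +x to x = +25, z = 57 mm. A lip 8 mm high at x = -49 to -43 mm stops a plate's foot sliding off. Origin at the centre of the base's underside, z up
- rest_foot (a point): middle of the line where the sloping face meets the base top: (-22, 0, 10) mm in the rest's frame
- rest_seat (a point): where the cover plate's centre (plate_mid) comes to be when it leans on the rest, length up the slope and lower end on the base behind the lip
- tape: bystander: loose black roll of tape lying flat, 90 mm diameter, 24 mm high; origin at the centre of its underside
- driver: bystander: loose screwdriver lying on the bench, 170 mm long along its x, blade towards +x
- collar: bystander: loose dark steel collar lying flat, 44 mm diameter, 16 mm high; origin at the centre of its underside
Things that resemble listed ones, but are neither listed nor needed, are in the scene too. Leave any pink look-alike of the bin_plate alone. Leave any purple look-alike of the angle alone.

How it is judged:
On the way:
1. the cover plate leans on the sloping rest, short end down, at rest and let go of (distance between plate_mid and rest_seat below 0.025 m and angle between the z axis of plate and the z axis of rest, either way round between 0.55 and 1 rad and angle between the y axis of plate and the y axis of rest, either way round below 0.35 rad and contact force between the fingers and plate below 0.1 N and linear speed of plate below 0.05 m/s), for 0.2 s.
At the end, for the whole second after the job is handed in: The angle bracket lies inside bin_angle and the spacer inside bin_spacer (mid points within the walls and under 65 mm above the bin's underside). The cover plate stands on a short end on the floor of an empty slot of bin_plate, within 0.35 rad of upright (centre 45 to 65 mm up). All at rest (x of angle_mid in the frame of bin_angle between -0.086 and 0.086 m and y of angle_mid in the frame of bin_angle between -0.061 and 0.061 m and z of angle_mid in the frame of bin_angle between 0.005 and 0.065 m and linear speed of each of angle, spacer below 0.03 m/s and x of spacer_mid in the frame of bin_spacer between -0.086 and 0.086 m and y of spacer_mid in the frame of bin_spacer between -0.061 and 0.061 m and z of spacer_mid in the frame of bin_spacer between 0.005 and 0.065 m and x of plate_mid in the frame of bin_plate between -0.05 and 0.05 m and y of plate_mid in the frame of bin_plate between -0.033 and 0.033 m and z of plate_mid in the frame of bin_plate between 0.045 and 0.065 m and angle between the x axis of plate and the z axis of bin_plate, either way round below 0.35 rad and linear speed of plate below 0.15 m/s); the robot touches nothing.
It fails at once if the tape roll, the screwdriver or the steel collar is moved by more than 30 mm (distance of any of tape, driver, collar from where it was at the start of the episode above 0.03 m).
It fails at once if the cover plate is dropped: it moves faster than 0.6 m/s with no finger on it (linear speed of plate above 0.6 m/s and contact force between the fingers and plate below 0.05 N).
It also fails if it takes over 72 s, if anything falls off the work surface, if the arm or the gripper's body presses on something with over 40 N, if the wrist force passes 120 N, or if a joint passes its speed limit or range.

## Working session

There is one attempt and no reset: what is moved stays moved. The work goes in short steps, Python scripts to look and compute and a shell command to move; the robot and the scene stay as the last step left them, time stands still between calls to the robot, and variables do not carry over. Pictures are saved under pics/ and viewed, about 8 in all and at most 12, crops included, and the job is handed in when it is done.

```bash
ls; mkdir -p pics; cat > h.py <<'E'
import numpy as np,cv2
from scipy.spatial.transform import Rotation as R
from rig import manip
def grab(n):
    d=manip.get_image(n); d['R']=cv2.Rodrigues(np.array(d['rvec'],float))[0]; d['t']=np.array(d['tvec'],float).ravel(); d['K']=np.array(d['intrinsics']); return d
def cloud(d):
    v,u=np.mgrid[:480,:640]; z=d['depth']
    p=np.stack([u,v,np.ones_like(u)],-1)@np.linalg.inv(d['K']).T*z[...,None]
    return (p-d['t'])@d['R']   # world
def ray(d,uv,h):
    r=d['R'].T@np.linalg.inv(d['K'])@np.array([uv[0],uv[1],1.]); c=-d['R'].T@d['t']; return c+r*(h-c[2])/r[2]
E
python3 - <<'E'
from h import *
import pickle
for n in('scene','top'):
    d=grab(n); pickle.dump(d,open(n+'.pkl','wb')); cv2.imwrite(f'pics/{n}0.png',d['pixels']); print(n,d['R'].round(3).tolist(),(-d['R'].T@d['t']).round(3),(d['depth']>0).mean())
print(manip.get_state(),manip.grasp_offset)
E
```

```text
pics
scene [[0.796, 0.605, 0.005], [0.51, -0.668, -0.542], [-0.325, 0.434, -0.84]] [ 0.877 -0.485  1.02 ] 0.99595703125
top [[-0.024, -1.0, 0.011], [-0.982, 0.022, -0.186], [0.186, -0.015, -0.982]] [0.257 0.014 1.317] 0.9959635416666667
{'clock': 0.1, 'qpos': array([ 1.03202946e+00,  2.76542417e-01,  1.50601678e+00, -8.39577699e-06,
        1.36072146e+00, -1.20978464e-01]), 'qd': array([-0.00259152, -0.0002641 , -0.00264995, -0.00150191,  0.00012214,
        0.00039135]), 'effort': array([ 1.30689641e-03, -4.17698336e+01, -2.46406406e+01, -2.62722569e-04,
        5.80759413e-03,  2.72780932e-05]), 'position': array([0.23304748, 0.52512774, 0.23051606]), 'ee_rot': array([ 0.69154418,  0.14607236,  0.69192532, -0.14720348]), 'contact_force': array([ 0.49028289, -0.23854805,  0.15164656]), 'moment': array([-0.03558825,  0.01039097, -0.03746027]), 'width': 0.08541734991277183} 0.0187
```

View pics/top0.png

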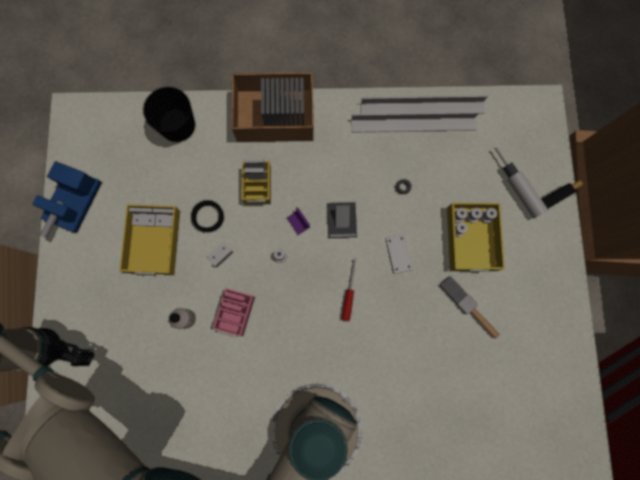

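View pics/scene0.png

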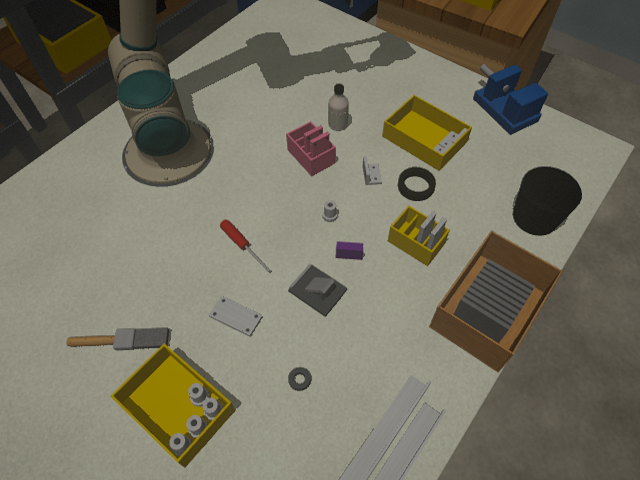

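Top view: loose plate (398,254), angle (219,255), spacer (279,256). Fixed things: bin_angle (151,240), bin_spacer (475,237), bin_plate (256,183), rest (342,219). 

Possible confusions:
- **Angle:** the purple look-alike (298,220) and the stock brackets (151,217).
- **Spacer:** the collar (403,186), the stock spacers (470,215) and the bottle (180,318).
- **Plate:** the stock plates (257,168), the plates in the wooden box (283,100), the rails (420,115) and the scraper.
- **bin_plate:** the pink bin (233,312).

I choose the grey loose parts and the yellow bins.

```bash
cat > meas.py <<'E'
from h import *
import pickle
D={n:pickle.load(open(n+'.pkl','rb')) for n in('scene','top')}
C={n:cloud(d) for n,d in D.items()}
hs={n:cv2.cvtColor(d['pixels'],cv2.COLOR_BGR2HSV) for n,d in D.items()}
print('fx',D['top']['K'][0,0],D['scene']['K'][0,0])
seed=dict(plate=(398,254,.075,.004,.02),angle=(219,255,.055,.004,.06),spacer=(279,256,.04,.004,.06),bin_angle=(151,240,.13,.045,.07),bin_spacer=(475,237,.13,.045,.07),bin_plate=(256,183,.09,.05,.07),rest=(342,219,.085,.004,.1),tape=(207,215,.07,.01,.03),collar=(403,186,.04,.008,.03),purple=(298,220,.06,.006,.06),driver=(348,295,.12,.006,.05))
for n in D: 
    b=C[n]; m=(np.hypot(b[...,0]-.35,b[...,1]-0)<.3); print(n,'bench z',np.median(b[m][:,2]),np.percentile(b[m][:,2],[10,30,60]))
for k,(u,v,r,z0,z1) in seed.items():
    c=ray(D['top'],(u,v),.02)
    out=[]
    for n in D:
        P=C[n]; m=(np.hypot(P[...,0]-c[0],P[...,1]-c[1])<r)&(P[...,2]>z0)&(P[...,2]<z1)
        if 'bin' in k: m&=(hs[n][...,0]>20)&(hs[n][...,0]<35)&(hs[n][...,1]>120)
        q=P[m]
        if len(q)<5: print(k,n,'few');continue
        (cx,cy),(w,h),a=cv2.minAreaRect((q[:,:2]*1000).astype(np.float32))
        print(k,n,len(q),'c',round(cx,1),round(cy,1),'wh',round(w,1),round(h,1),'a',round(a,1),'zmax',(np.percentile(q[:,2],[50,95])*1000).round(1),'mean',(q.mean(0)*1000).round(1))
T=D['top']['pixels'];S=D['scene']['pixels']
def crop(I,x,y,w,h,s): return cv2.resize(I[y:y+h,x:x+w],(w*s,h*s),interpolation=cv2.INTER_CUBIC)
a=crop(T,195,150,100,75*2,4); b=crop(T,325,150,100,150,4)
cv2.imwrite('pics/c1.png',np.hstack([a,b]))
E
python3 meas.py
```

```text
fx 484.7630485653587 526.3881508603587
scene bench z 0.0009403564945602922 [-0.00204702 -0.00036081  0.00165509]
top bench z 0.0009731588098571609 [-0.00288409 -0.00070513  0.00188122]
plate scene 1179 c 448.0 -235.5 wh 134.3 136.1 a 12.0 zmax [ 9.9 13. ] mean [ 454.4 -235.8    9.7]
plate top 796 c 446.9 -231.5 wh 141.5 145.0 a 20.1 zmax [ 9.6 14.4] mean [ 448.1 -236.4    9.5]
angle scene 399 c 455.4 253.6 wh 97.2 94.3 a 33.7 zmax [ 9.4 41.7] mean [461.5 248.7  16. ]
angle top 373 c 457.2 245.2 wh 96.6 98.9 a 78.4 zmax [ 9.1 41.3] mean [456.8 248.1  15.8]
spacer scene 273 c 453.6 78.3 wh 65.1 57.0 a 30.0 zmax [29.6 47.3] mean [457.1  84.7  28.3]
spacer top 175 c 449.1 94.3 wh 66.0 68.0 a 64.8 zmax [35.9 48.3] mean [447.2  88.5  28.2]
bin_angle scene 729 c 502.6 435.7 wh 134.9 182.3 a 86.2 zmax [52.5 57.9] mean [501.4 432.5  52.2]
bin_angle top 399 c 499.9 432.9 wh 129.9 179.7 a 86.3 zmax [53.  58.3] mean [496.1 425.7  52.6]
bin_spacer scene 1074 c 490.6 -439.4 wh 130.2 182.0 a 88.4 zmax [54.  57.5] mean [ 493.5 -440.9   53.3]
bin_spacer top 438 c 487.4 -440.7 wh 131.8 179.1 a 88.3 zm
[... 462 characters left out ...]
a 79.0 zmax [23.2 27.3] mean [570.1 284.4  21.7]
tape top 477 c 565.4 286.2 wh 89.3 88.0 a 58.3 zmax [23.2 27.7] mean [564.7 285.6  22.4]
collar scene 324 c 643.0 -258.2 wh 42.6 41.8 a 40.3 zmax [15.9 19.4] mean [ 643.2 -259.3   15.7]
collar top 151 c 639.5 -260.0 wh 41.3 42.3 a 43.1 zmax [15.6 19.9] mean [ 639.2 -259.9   15.5]
purple scene 416 c 554.9 28.6 wh 58.9 70.8 a 35.3 zmax [20.7 41.5] mean [552.2  31.3  22.7]
purple top 308 c 542.0 41.4 wh 103.5 97.1 a 15.8 zmax [ 9.4 41.3] mean [545.4  34.8  16.9]
driver scene 487 c 332.4 -63.3 wh 191.3 150.2 a 12.9 zmax [21.2 27. ] mean [335.9 -93.9  20.2]
driver top 477 c 341.7 -91.5 wh 232.5 221.2 a 84.5 zmax [20.3 29. ] mean [331.8 -92.   18.3]
```

View pics/c1.png

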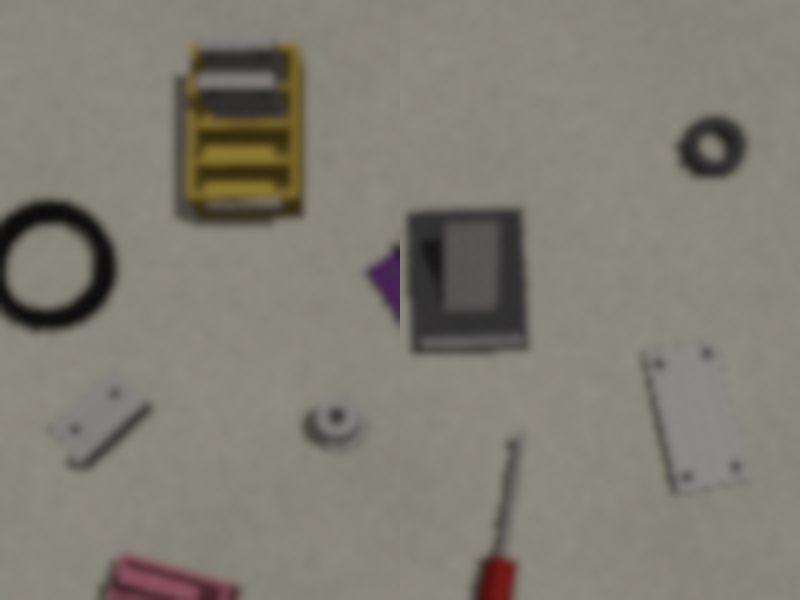

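The close crop confirms the grey angle bracket, grey spacer, grey plate and yellow bin. Next I refine the poses.

```bash
cat > meas2.py <<'E'
from h import *
import pickle
D={n:pickle.load(open(n+'.pkl','rb')) for n in('scene','top')}
for d in D.values(): d['depth']=cv2.medianBlur(d['depth'],3)
C={n:cloud(d) for n,d in D.items()}
def go(k,c,r,z0,z1):
    for n in D:
        P=C[n]; m=((np.hypot(P[...,0]-c[0],P[...,1]-c[1])<r)&(P[...,2]>z0)&(P[...,2]<z1)).astype(np.uint8)
        m=cv2.morphologyEx(m,cv2.MORPH_OPEN,np.ones((3,3),np.uint8)) if r>.03 else m
        nb,l,st,_=cv2.connectedComponentsWithStats(m); 
        if nb<2: print(k,n,'none');continue
        q=P[l==1+np.argmax(st[1:,4])]
        (cx,cy),(w,h),a=cv2.minAreaRect((q[:,:2]*1000).astype(np.float32))
        ev,V=np.linalg.eigh(np.cov(q[:,:2].T)); v=V[:,1]
        print(k,n,len(q),'c',round(cx,1),round(cy,1),'wh',round(w,1),round(h,1),'a',round(a,1),'pca',round(np.degrees(np.arctan2(v[1],v[0]))%180,1),'mean',(q.mean(0)*1000).round(1))
go('plate',(.448,-.236),.075,.006,.02)
go('angle up',(.458,.248),.055,.025,.06)
go('angle all',(.458,.248),.055,.004,.06)
go('angle base',(.458,.248),.055,.004,.014)
go('spacer top',(.452,.088),.035,.04,.06)
go('spacer all',(.452,.088),.04,.006,.06)
go('rest face',(.548,-.085),.06,.02,.08)
go('rest all',(.548,-.085),.08,.006,.08)
go('driver',(.335,-.092),.13,.005,.05)
E
python3 meas2.py
```

```text
plate scene 1085 c 452.3 -234.3 wh 100.8 51.1 a 10.4 pca 10.5 mean [ 453.8 -235.1   10. ]
plate top 659 c 450.5 -236.5 wh 98.9 51.2 a 10.2 pca 10.5 mean [ 450.2 -236.3   10.1]
angle up scene 92 c 450.9 241.7 wh 9.2 57.2 a 42.9 pca 134.3 mean [452.4 238.9  36.9]
angle up top 87 c 447.9 240.6 wh 8.9 57.7 a 43.1 pca 132.4 mean [447.  240.1  37.4]
angle all scene 364 c 459.5 255.7 wh 41.2 69.7 a 42.3 pca 121.0 mean [462.7 248.   16.3]
angle all top 329 c 459.3 251.9 wh 41.4 61.5 a 42.6 pca 134.0 mean [457.7 249.9  16.9]
angle base scene 229 c 463.2 255.3 wh 37.2 66.3 a 34.5 pca 121.9 mean [468.6 253.8   8.3]
angle base top 193 c 465.3 257.3 wh 25.1 61.5 a 42.4 pca 131.1 mean [465.8 256.5   7.9]
spacer top scene 107 c 453.3 90.7 wh 25.3 26.9 a 37.3 pca 126.0 mean [454.3  89.5  44.8]
spacer top top 83 c 451.5 88.7 wh 24.9 24.4 a 42.9 pca 177.6 mean [451.3  88.4  44.7]
spacer all scene 249 c 454.0 88.3 wh 32.9 31.4 a 37.1 pca 36.2 mean [457.   85.3  30.5]
spacer all top 143 c 449.5 87.5 wh 31.0 34.7 a 41.5 pca 126.7 mean [448.3  87.4  32.8]
rest face scene 315 c 560.1 -82.7 wh 41.3 37.0 a 2.0 pca 174.6 mean [565.3 -84.6  40.2]
rest face top 227 c 556.8 -83.5 wh 40.4 34.3 a 2.2 pca 16.4 mean [557.4 -83.8  39.4]
rest all scene 1610 c 551.3 -81.8 wh 99.6 81.2 a 0.4 pca 179.7 mean [553.5 -86.   17. ]
rest all top 1022 c 549.5 -84.5 wh 80.2 100.6 a 88.9 pca 2.4 mean [546.7 -83.9  17.2]
driver scene 392 c 321.0 -90.2 wh 24.8 97.0 a 80.3 pca 169.9 mean [321.1 -92.   21.4]
driver top 312 c 316.1 -91.5 wh 26.2 88.4 a 79.9 pca 169.7 mean [314.2 -90.4  22. ]
```

```bash
cat > to.py <<'E'
# usage: to.py x y z(mm, TCP; prefix g => grasp point) yaw_of_jaw_axis(deg) [tilt deg from down, about jaw axis, positive = pointing along +horizontal x']
from h import *
import sys
a=sys.argv[1:]; g=a[0]=='g'; a=[float(i) for i in (a[1:] if g else a)]
s=manip.get_state(); q=s['ee_rot']; Rc=R.from_quat([q[1],q[2],q[3],q[0]]); M=Rc.as_matrix()
print('pos',(s['position']*1000).round(1),'x',M[:,0].round(3),'y',M[:,1].round(3),'q',s['qpos'].round(2),'F',s['contact_force'].round(1),'w',round(s['width']*1000,1),'t',s['clock'])
tilt=np.radians(a[4]) if len(a)>4 else 0
yw=np.radians(a[3])
for sg in(1,-1):
    y=sg*np.array([np.cos(yw),np.sin(yw),0]); f=np.array([np.sin(yw),-np.cos(yw),0])
    if f[0]<0: f=-f
    x=-np.cos(tilt)*np.array([0,0,1.])+np.sin(tilt)*f
    T=np.stack([x,y,np.cross(x,y)],1); p=np.array(a[:3])+ (x*manip.grasp_offset*1000 if g else 0)
    print(sg,'delta_cm',(M.T@(p-s['position']*1000)/10).round(2).tolist(),'dr',(Rc.inv()*R.from_matrix(T)).as_rotvec().round(3).tolist())
E
python3 to.py 449.5 241 110 43; python3 to.py 449.5 241 13 43
```

```text
pos [233.  525.1 230.5] x [-0.001 -0.001 -1.   ] y [ 0.406  0.914 -0.002] q [ 1.03  0.28  1.51 -0.    1.36 -0.12] F [ 0.5 -0.2  0.2] w 85.4 t 0.1
1 delta_cm [12.07, -17.17, 31.31] dr [0.403, 0.0, 0.002]
-1 delta_cm [12.07, -17.17, 31.31] dr [-2.739, -0.002, 0.0]
pos [233.  525.1 230.5] x [-0.001 -0.001 -1.   ] y [ 0.406  0.914 -0.002] q [ 1.03  0.28  1.51 -0.    1.36 -0.12] F [ 0.5 -0.2  0.2] w 85.4 t 0.1
1 delta_cm [21.77, -17.15, 31.32] dr [0.403, 0.0, 0.002]
-1 delta_cm [21.77, -17.15, 31.32] dr [-2.739, -0.002, 0.0]
```

```bash
python3 -m creep '{"delta_pos":[[0,-17.2,31.3],[0,-17.2,31.3],[0,-17.2,31.3],[0,-17.2,31.3],[0,-17.2,31.3],[0,-17.2,31.3],[0,-17.2,31.3],[0,-17.2,31.3],[6,-17.2,31.3],[12,-17.2,31.3]],"dr":[[0.4,0,0],[0.4,0,0],[0.4,0,0],[0.4,0,0],[0.4,0,0],[0.4,0,0],[0.4,0,0],[0.4,0,0],[0.4,0,0],[0.4,0,0]]}' 0 40; python3 to.py 449.5 241 13 43
```

```text
clock: 1.1
position: [0.4511, 0.2416, 0.1314]
ee_rot: [0.65, 0.283, 0.647, -0.28]
contact_force: [0.4, 0.4, -1.1]
width: 0.0426
pos [451.1 241.6 131.4] x [ 0.004  0.002 -1.   ] y [0.731 0.683 0.005] q [ 0.36  0.26  1.8   0.    1.08 -0.4 ] F [ 0.4  0.4 -1.1] w 42.6 t 1.1
1 delta_cm [11.84, -0.21, -0.08] dr [0.001, 0.001, -0.005]
-1 delta_cm [11.84, -0.21, -0.08] dr [-3.141, 0.007, 0.002]
```

```bash
python3 -m creep '{"delta_pos":[[0,0,0],[0,0,0],[0,0,0]],"dr":[[0,0,0],[0,0,0],[0,0,0]]}'; python3 to.py 449.5 241 13 43
```

```text
clock: 1.4
position: [0.4514, 0.2426, 0.1337]
ee_rot: [0.65, 0.282, 0.648, -0.28]
contact_force: [0.3, 0.5, 0.2]
width: 0.0428
pos [451.4 242.6 133.7] x [ 0.004  0.002 -1.   ] y [0.729 0.684 0.004] q [ 0.36  0.26  1.79  0.    1.09 -0.4 ] F [0.3 0.5 0.2] w 42.8 t 1.4
1 delta_cm [12.07, -0.3, -0.03] dr [0.003, 0.002, -0.004]
-1 delta_cm [12.07, -0.3, -0.03] dr [-3.138, 0.007, 0.002]
```

```bash
python3 -m creep '{"delta_pos":[[4,-0.3,0],[8,-0.3,0],[10,-0.3,0],[11,-0.3,0],[12,-0.3,0],[12,-0.3,0],[12,-0.3,0]],"dr":[[0,0,0],[0,0,0],[0,0,0],[0,0,0],[0,0,0],[0,0,0],[0,0,0]]}'; python3 - <<'E'
from h import *
d=grab('scene');I=d['pixels'][130:230,320:440];e=grab('top')['pixels'][210:310,180:300]
cv2.imwrite('pics/a1.png',np.hstack([cv2.resize(i,(400,334)) for i in(I,e)]))
E
```

```text
clock: 2.1
position: [0.4486, 0.2398, 0.0125]
ee_rot: [0.649, 0.282, 0.648, -0.28]
contact_force: [0.6, 0.1, 0.6]
width: 0.0428
```

View pics/a1.png

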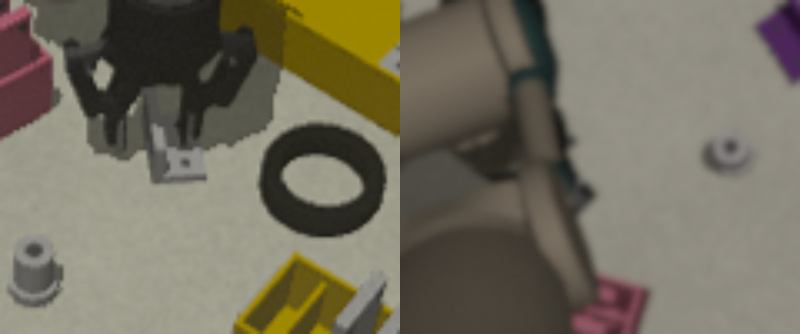

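The scene crop (left half) shows the fingers at (115,130) and (190,125) straddling the upright leg at (155,130). Now I close and lift.

```bash
python3 -m creep '{"delta_pos":[[0,0,0],[0,0,0],[0,0,0],[0,0,0],[0,0,0],[-2,0,0],[-5,0,0],[-9,0,0],[-9,0,0]],"dr":[[0,0,0],[0,0,0],[0,0,0],[0,0,0],[0,0,0],[0,0,0],[0,0,0],[0,0,0],[0,0,0]]}' -1 50; python3 to.py 459.5 425.5 103 43;
```

```text
clock: 3.1
position: [0.4508, 0.2406, 0.1056]
ee_rot: [0.651, 0.283, 0.646, -0.279]
contact_force: [1.0, 0.9, -0.7]
width: 0.007
pos [450.8 240.6 105.6] x [ 0.009  0.003 -1.   ] y [0.73  0.684 0.009] q [ 0.35  0.28  1.84  0.    1.01 -0.4 ] F [ 1.   0.9 -0.7] w 7.0 t 3.1
1 delta_cm [0.34, 13.28, -12.89] dr [0.003, 0.004, -0.009]
-1 delta_cm [0.34, 13.28, -12.89] dr [-3.139, 0.014, 0.006]
```

```bash
python3 -m creep '{"delta_pos":[[0,5,-5],[0,9,-9],[0,13.3,-12.9],[0,13.3,-12.9],[0,13.3,-12.9],[0,13.3,-12.9],[0,13.3,-12.9]],"dr":[[0,0,0],[0,0,0],[0,0,0],[0,0,0],[0,0,0],[0,0,0],[0,0,0]]}'; python3 to.py 459.5 425.5 20 43;python3 - <<'E'
from h import *
d=grab('scene');I=d['pixels'][60:180,360:500]
cv2.imwrite('pics/a2.png',cv2.resize(I,(560,480)))
E
```

```text
clock: 3.8
position: [0.4554, 0.4229, 0.1002]
ee_rot: [0.648, 0.28, 0.649, -0.282]
contact_force: [-0.2, -0.1, -0.0]
width: 0.0071
pos [455.4 422.9 100.2] x [-0.002 -0.002 -1.   ] y [ 0.73   0.684 -0.003] q [ 0.64  0.44  1.59 -0.    1.11 -0.12] F [-0.2 -0.1 -0. ] w 7.1 t 3.8
1 delta_cm [8.02, 0.5, 0.09] dr [0.002, 0.0, 0.003]
-1 delta_cm [8.02, 0.5, 0.09] dr [-3.139, -0.005, 0.0]
```

View pics/a2.png

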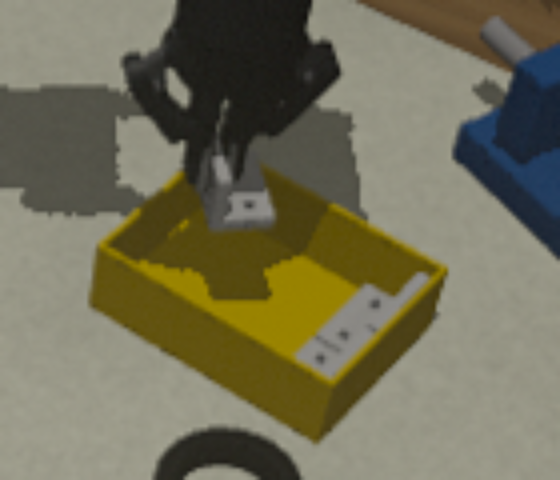

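The bracket is held at (230,190) above the empty half of bin_angle, and the stock brackets are at (365,325). Next I lower it, release and rise.

```bash
python3 -m creep '{"delta_pos":[[3,0.5,0],[5,0.5,0],[7,0.5,0],[8,0.5,0],[8,0.5,0],[8.1,0.5,0]],"dr":[[0,0,0],[0,0,0],[0,0,0],[0,0,0],[0,0,0],[0,0,0]]}'; python3 -m creep '{"delta_pos":[[0,0,0],[0,0,0],[0,0,0],[0,0,0],[-5,0,0],[-10,0,0],[-14,0,0],[-14,0,0]],"dr":[[0,0,0],[0,0,0],[0,0,0],[0,0,0],[0,0,0],[0,0,0],[0,0,0],[0,0,0]]}' -0.3;  python3 to.py 452.5 89 160 45;python3 to.py 452.5 89 160 90
```

```text
clock: 4.45
position: [0.4605, 0.4277, 0.021]
ee_rot: [0.649, 0.282, 0.649, -0.281]
contact_force: [0.6, 0.5, -0.5]
width: 0.0072
clock: 5.25
position: [0.4632, 0.4305, 0.1677]
ee_rot: [0.651, 0.285, 0.646, -0.277]
contact_force: [0.2, -0.3, -1.1]
width: 0.0295
pos [463.2 430.5 167.7] x [ 0.011  0.009 -1.   ] y [0.729 0.684 0.014] q [ 0.64  0.39  1.49  0.    1.25 -0.11] F [ 0.2 -0.3 -1.1] w 29.5 t 5.25
1 delta_cm [0.47, -24.15, 24.17] dr [-0.032, 0.002, -0.014]
-1 delta_cm [0.47, -24.15, 24.17] dr [3.109, -0.022, -0.003]
pos [463.2 430.5 167.7] x [ 0.011  0.009 -1.   ] y [0.729 0.684 0.014] q [ 0.64  0.39  1.49  0.    1.25 -0.11] F [ 0.2 -0.3 -1.1] w 29.5 t 5.25
1 delta_cm [0.47, -24.15, 24.17] dr [-0.818, 0.007, -0.013]
-1 delta_cm [0.47, -24.15, 24.17] dr [2.324, -0.016, -0.009]
```

```bash
python3 -m creep '{"delta_pos":[[0.5,-5,5],[0.5,-24.2,24.2],[0.5,-24.2,24.2],[0.5,-24.2,24.2],[0.5,-24.2,24.2],[0.5,-24.2,24.2],[0.5,-24.2,24.2],[0.5,-24.2,24.2],[0.5,-24.2,24.2],[0.5,-24.2,24.2]],"dr":[[0,0,-0.01],[0,0,-0.01],[0,0,-0.01],[0,0,-0.01],[0,0,-0.01],[0,0,-0.01],[0,0,-0.01],[0,0,-0.01],[0,0,-0.01],[0,0,-0.01]]}' 0.4; python3 to.py 452.5 89 17 43
```

```text
clock: 6.25
position: [0.4488, 0.0866, 0.1551]
ee_rot: [0.647, 0.278, 0.65, -0.284]
contact_force: [0.9, 0.4, -0.6]
width: 0.06
pos [448.8  86.6 155.1] x [-0.007 -0.006 -1.   ] y [ 0.729  0.684 -0.01 ] q [ 0.04  0.16  1.86 -0.01  1.13 -0.71] F [ 0.9  0.4 -0.6] w 60.0 t 6.25
1 delta_cm [13.81, 0.57, 0.09] dr [0.003, -0.001, 0.01]
-1 delta_cm [13.81, 0.57, 0.09] dr [-3.139, -0.015, -0.001]
```

```bash
python3 -m creep '{"delta_pos":[[4,0.5,0.1],[8,0.5,0.1],[10,0.5,0.1],[12,0.5,0.1],[13.5,0.5,0.1],[13.8,0.5,0.1],[13.8,0.5,0.1]],"dr":[[0,0,0.01],[0,0,0.01],[0,0,0.01],[0,0,0.01],[0,0,0.01],[0,0,0.01],[0,0,0.01]]}'; python3 to.py 452.5 89 17 43
python3 - <<'E'
from h import *
I=grab('scene')['pixels'][150:240,270:390]
J=grab('scene')['pixels'][60:180,360:500]
cv2.imwrite('pics/s1.png',np.hstack([cv2.resize(i,(400,340)) for i in(I,J)]))
E
```

```text
clock: 6.95
position: [0.4519, 0.0887, 0.0169]
ee_rot: [0.649, 0.28, 0.649, -0.281]
contact_force: [-0.4, 1.1, 0.4]
width: 0.0596
pos [451.9  88.7  16.9] x [-0.001  0.    -1.   ] y [ 0.728  0.685 -0.001] q [ 0.04  0.34  2.05  0.    0.75 -0.71] F [-0.4  1.1  0.4] w 59.6 t 6.95
1 delta_cm [-0.01, 0.06, 0.02] dr [0.005, -0.001, 0.001]
-1 delta_cm [-0.01, 0.06, 0.02] dr [-3.137, -0.001, -0.001]
```

View pics/s1.png

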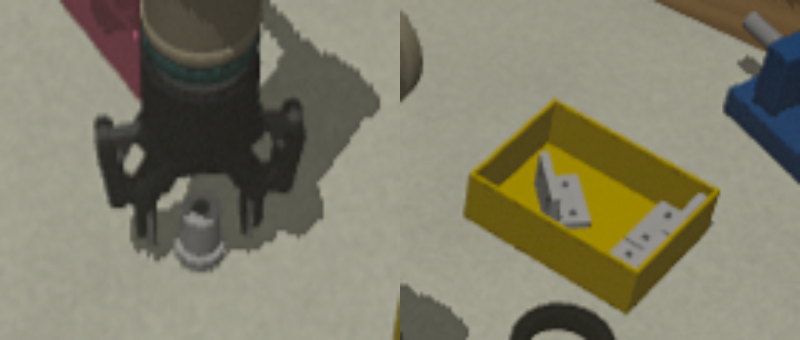

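In the right half the bracket lies in bin_angle at (560,190). In the left half the spacer at (200,230) is between the fingers at (145,215) and (250,215). 6 pictures viewed so far.

```bash
python3 -m creep '{"delta_pos":[[0,0,0],[0,0,0],[0,0,0],[0,0,0],[0,0,0],[-3,0,0],[-7,0,0],[-11,0,0],[-14,0,0],[-14,0,0]],"dr":[[0,0,0],[0,0,0],[0,0,0],[0,0,0],[0,0,0],[0,0,0],[0,0,0],[0,0,0],[0,0,0],[0,0,0]]}' -1 40; python3 to.py 444 -438.7 155 -10; python3 to.py 444 -438.7 155 43
```

```text
clock: 8.05
position: [0.4552, 0.0875, 0.1614]
ee_rot: [0.652, 0.283, 0.646, -0.28]
contact_force: [0.6, -0.3, -1.1]
width: 0.0262
pos [455.2  87.5 161.4] x [ 0.01  0.   -1.  ] y [0.73  0.684 0.007] q [ 0.04  0.16  1.85  0.    1.12 -0.71] F [ 0.6 -0.3 -1.1] w 26.2 t 8.05
1 delta_cm [0.61, -36.8, 37.63] dr [0.927, 0.002, -0.01]
-1 delta_cm [0.61, -36.8, 37.63] dr [-2.214, 0.012, 0.003]
pos [455.2  87.5 161.4] x [ 0.01  0.   -1.  ] y [0.73  0.684 0.007] q [ 0.04  0.16  1.85  0.    1.12 -0.71] F [ 0.6 -0.3 -1.1] w 26.2 t 8.05
1 delta_cm [0.61, -36.8, 37.63] dr [0.002, 0.006, -0.007]
-1 delta_cm [0.61, -36.8, 37.63] dr [-3.139, 0.012, 0.01]
```

```bash
python3 -m creep '{"delta_pos":[[0.6,-5,5],[0.6,-36.8,37.6],[0.6,-36.8,37.6],[0.6,-36.8,37.6],[0.6,-36.8,37.6],[0.6,-36.8,37.6],[0.6,-36.8,37.6],[0.6,-36.8,37.6],[0.6,-36.8,37.6],[0.6,-36.8,37.6]],"dr":[[0.05,0,-0.01],[0.93,0,-0.01],[0.93,0,-0.01],[0.93,0,-0.01],[0.93,0,-0.01],[0.93,0,-0.01],[0.93,0,-0.01],[0.93,0,-0.01],[0.93,0,-0.01],[0.93,0,-0.01]]}';  python3 to.py 444 -438.7 155 -10
```

```text
clock: 9.05
position: [0.4401, -0.4137, 0.1497]
ee_rot: [-0.451, -0.539, -0.456, 0.545]
contact_force: [1.6, -0.4, 0.7]
width: 0.0262
pos [ 440.1 -413.7  149.7] x [-0.011 -0.001 -1.   ] y [ 0.984 -0.177 -0.01 ] q [-0.86  0.38  1.56 -0.01  1.21 -0.68] F [ 1.6 -0.4  0.7] w 26.2 t 9.05
1 delta_cm [-0.53, 0.82, 2.39] dr [-0.003, 0.002, 0.01]
-1 delta_cm [-0.53, 0.82, 2.39] dr [3.138, 0.016, -0.004]
```

```bash
python3 -m creep '{"delta_pos":[[0,0.6,2.4],[3,0.6,2.4],[6,0.6,2.4],[9,0.6,2.4],[11,0.6,2.4],[12.5,0.6,2.4],[12.5,0.6,2.4],[12.5,0.6,2.4]],"dr":[[0,0,0.01],[0,0,0.01],[0,0,0.01],[0,0,0.01],[0,0,0.01],[0,0,0.01],[0,0,0.01],[0,0,0.01]]}';  python3 to.py 444 -438.7 22 -10
```

```text
clock: 9.85
position: [0.4412, -0.4367, 0.0254]
ee_rot: [-0.454, -0.541, -0.453, 0.543]
contact_force: [0.6, -0.1, -1.4]
width: 0.0266
pos [ 441.2 -436.7   25.4] x [-0.001 -0.003 -1.   ] y [ 0.984 -0.176 -0.   ] q [-0.89  0.51  1.68 -0.    0.95 -0.71] F [ 0.6 -0.1 -1.4] w 26.6 t 9.85
1 delta_cm [0.34, 0.31, 0.15] dr [-0.003, 0.003, 0.0]
-1 delta_cm [0.34, 0.31, 0.15] dr [3.139, 0.0, -0.004]
```

```bash
python3 -m creep '{"delta_pos":[[0.3,0,0],[0.3,0,0],[0.3,0,0]],"dr":[[0,0,0],[0,0,0],[0,0,0]]}'; python3 -m creep '{"delta_pos":[[0,0,0],[0,0,0],[0,0,0],[0,0,0],[0,0,0],[-3,0,0],[-8,0,0],[-13,0,0],[-13,0,0],[-13,0,0]],"dr":[[0,0,0],[0,0,0],[0,0,0],[0,0,0],[0,0,0],[0,0,0],[0,0,0],[0,0,0],[0,0,0],[0,0,0]]}' 0.1;  python3 to.py 451.5 -235.5 150 -79.6
```

```text
clock: 10.15
position: [0.4419, -0.4373, 0.0238]
ee_rot: [-0.455, -0.541, -0.452, 0.543]
contact_force: [-0.0, 0.6, -0.4]
width: 0.0262
clock: 11.15
position: [0.442, -0.4371, 0.155]
ee_rot: [-0.456, -0.541, -0.451, 0.543]
contact_force: [-0.5, 0.1, 0.2]
width: 0.0468
pos [ 442.  -437.1  155. ] x [ 0.002 -0.007 -1.   ] y [ 0.984 -0.176  0.004] q [-0.89  0.39  1.53 -0.    1.22 -0.71] F [-0.5  0.1  0.2] w 46.8 t 11.15
1 delta_cm [0.36, -2.62, -20.02] dr [1.212, 0.003, -0.007]
-1 delta_cm [0.36, -2.62, -20.02] dr [-1.929, 0.008, 0.004]
```

```bash
python3 -m creep '{"delta_pos":[[0.4,-2.6,-20],[0.4,-2.6,-20],[0.4,-2.6,-20],[0.4,-2.6,-20],[0.4,-2.6,-20],[0.4,-2.6,-20],[0.4,-2.6,-20],[0.4,-2.6,-20],[0.4,-2.6,-20],[0.4,-2.6,-20]],"dr":[[1.21,0,-0.01],[1.21,0,-0.01],[1.21,0,-0.01],[1.21,0,-0.01],[1.21,0,-0.01],[1.21,0,-0.01],[1.21,0,-0.01],[1.21,0,-0.01],[1.21,0,-0.01],[1.21,0,-0.01]]}' 0.6;  python3 to.py 451.5 -235.5 20 -79.6
```

```text
clock: 12.15
position: [0.4505, -0.2347, 0.1471]
ee_rot: [-0.064, -0.701, -0.067, 0.707]
contact_force: [0.4, 0.8, 1.0]
width: 0.0682
pos [ 450.5 -234.7  147.1] x [-0.009  0.004 -1.   ] y [ 0.185 -0.983 -0.005] q [-0.62  0.25  1.77 -0.    1.13  0.77] F [0.4 0.8 1. ] w 68.2 t 12.15
1 delta_cm [12.71, 0.17, -0.18] dr [0.005, 0.008, 0.005]
-1 delta_cm [12.71, 0.17, -0.18] dr [-3.137, -0.009, 0.012]
```

```bash
python3 -m creep '{"delta_pos":[[4,0,0],[8,0,0],[11,0,0],[13,0,0],[13.7,0,0],[14.2,0,0],[14.2,0,0],[14.2,0,0]],"dr":[[0,0.008,0.005],[0,0.008,0.005],[0,0.008,0.005],[0,0.008,0.005],[0,0.008,0.005],[0,0.008,0.005],[0,0.008,0.005],[0,0.008,0.005]]}';  python3 to.py 451.5 -235.5 -2 -79.6
```

```text
clock: 12.95
position: [0.4512, -0.2354, 0.0074]
ee_rot: [0.066, 0.706, 0.064, -0.703]
contact_force: [-0.1, 0.1, 0.8]
width: 0.0685
pos [ 451.2 -235.4    7.4] x [ 0.004 -0.002 -1.   ] y [ 0.183 -0.983  0.003] q [-0.62  0.41  1.96  0.    0.77  0.77] F [-0.1  0.1  0.8] w 68.5 t 12.95
1 delta_cm [0.94, 0.01, -0.02] dr [0.003, -0.004, -0.003]
-1 delta_cm [0.94, 0.01, -0.02] dr [-3.139, 0.005, -0.006]
```

Before descending the last 9 mm I take a quick look.

```bash
python3 -m creep '{"delta_pos":[[0.3,0,0],[0.6,0,0],[0.9,0,0],[0.9,0,0]],"dr":[[0,0,0],[0,0,0],[0,0,0],[0,0,0]]}'; python3 - <<'E'
from h import *
d=grab('scene')['pixels'];I=d[260:360,170:310];J=d[330:470,100:250]
cv2.imwrite('pics/p1.png',np.hstack([cv2.resize(i,(400,300)) for i in(I,J)]))
E
```

```text
clock: 13.35
position: [0.4503, -0.2347, -0.0028]
ee_rot: [0.065, 0.705, 0.065, -0.703]
contact_force: [-0.3, -0.3, 0.2]
width: 0.0686
```

View pics/p1.png

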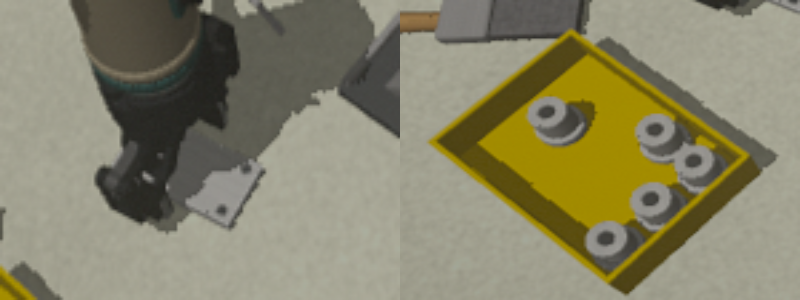

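In the right half the spacer stands in bin_spacer at (555,118). In the left half the plate at (215,185) is between the fingers. Now I close and lift. 7 pictures viewed.

```bash
python3 -m creep '{"delta_pos":[[0,0,0],[0,0,0],[0,0,0],[0,0,0],[0,0,0],[-1,0,0],[-3,0,0],[-6,0,0],[-10,0,0],[-10,0,0]],"dr":[[0,0,0],[0,0,0],[0,0,0],[0,0,0],[0,0,0],[0,0,0],[0,0,0],[0,0,0],[0,0,0],[0,0,0]]}' -1 50; python3 to.py 460 -83.5 180 -90 45
```

```text
clock: 14.4
position: [0.4534, -0.2369, 0.1024]
ee_rot: [0.068, 0.708, 0.062, -0.7]
contact_force: [0.7, 0.1, -1.7]
width: 0.0486
pos [ 453.4 -236.9  102.4] x [ 0.011 -0.007 -1.   ] y [ 0.183 -0.983  0.009] q [-0.62  0.28  1.84  0.    1.    0.77] F [ 0.7  0.1 -1.7] w 48.6 t 14.4
1 delta_cm [-7.86, -14.88, -3.53] dr [0.177, 0.772, 0.064]
-1 delta_cm [-7.86, -14.88, -3.53] dr [-2.747, -0.093, 1.121]
```

```bash
python3 to.py 500 -83.5 140 -90 45
```

```text
pos [ 453.4 -236.9  102.4] x [ 0.011 -0.007 -1.   ] y [ 0.183 -0.983  0.009] q [-0.62  0.28  1.84  0.    1.    0.77] F [ 0.7  0.1 -1.7] w 48.6 t 14.4
1 delta_cm [-3.82, -14.19, -7.43] dr [0.177, 0.772, 0.064]
-1 delta_cm [-3.82, -14.19, -7.43] dr [-2.747, -0.093, 1.121]
```

```bash
python3 -m creep '{"delta_pos":[[-3.8,-2,-1],[-3.8,-5,-3],[-3.8,-8,-5],[-3.8,-11,-7],[-3.8,-14.2,-7.4],[-3.8,-14.2,-7.4],[-3.8,-14.2,-7.4],[-3.8,-14.2,-7.4],[-3.8,-14.2,-7.4],[-3.8,-14.2,-7.4]],"dr":[[0,0.1,0],[0.05,0.22,0.02],[0.09,0.4,0.03],[0.177,0.772,0.064],[0.177,0.772,0.064],[0.177,0.772,0.064],[0.177,0.772,0.064],[0.177,0.772,0.064],[0.177,0.772,0.064],[0.177,0.772,0.064]]}'; python3 to.py 520 -83.5 89 -90 45; python3 to.py 566 -83.5 43 -90 45; python3 - <<'E'
from h import *
for n in('scene','top'):
    d=grab(n); P=cloud(d); z0=manip.get_state()['position']
    hsv=cv2.cvtColor(d['pixels'],cv2.COLOR_BGR2HSV)
    cv2.imwrite(f'pics/p2{n}.png',d['pixels'])
I=cv2.imread('pics/p2scene.png')[200:340,220:400];J=cv2.imread('pics/p2top.png')[160:300,270:420]
cv2.imwrite('pics/p2.png',np.hstack([cv2.resize(i,(400,340)) for i in(I,J)]))
E
```

```text
clock: 15.4
position: [0.4944, -0.0805, 0.1332]
ee_rot: [-0.004, 0.921, 0.001, -0.389]
contact_force: [0.1, -0.0, -1.7]
width: 0.0486
pos [494.4 -80.5 133.2] x [ 0.697  0.005 -0.717] y [-0.002 -1.    -0.009] q [-0.61  0.06  2.43  1.61  0.41 -0.5 ] F [ 0.1 -0.  -1.7] w 48.6 t 15.4
1 delta_cm [4.95, 0.33, 1.25] dr [-0.007, 0.014, 0.005]
-1 delta_cm [4.95, 0.33, 1.25] dr [3.134, 0.008, -0.021]
pos [494.4 -80.5 133.2] x [ 0.697  0.005 -0.717] y [-0.002 -1.    -0.009] q [-0.61  0.06  2.43  1.61  0.41 -0.5 ] F [ 0.1 -0.  -1.7] w 48.6 t 15.4
1 delta_cm [11.46, 0.37, 1.16] dr [-0.007, 0.014, 0.005]
-1 delta_cm [11.46, 0.37, 1.16] dr [3.134, 0.008, -0.021]
```

View pics/p2.png

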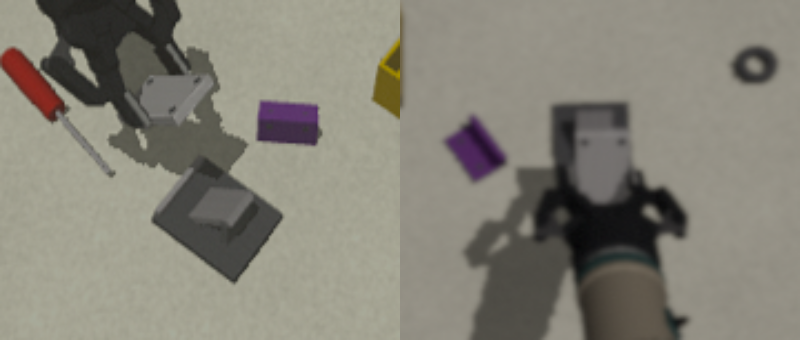

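The plate is held squarely by its long edges (left half (175,95)), tilted, with the rest below it at (215,215). 8 pictures viewed.

```bash
python3 -m creep '{"delta_pos":[[2,0.3,1.2],[4,0.3,1.2],[6,0.3,1.2],[8,0.3,1.2],[8,0.3,1.2],[8,0.3,1.2]],"dr":[[0,0.014,0],[0,0.014,0],[0,0.014,0],[0,0.014,0],[0,0.014,0],[0,0.014,0]]}'; python3 to.py 566 -83.5 43 -90 45
```

```text
clock: 16.1
position: [0.5448, -0.0839, 0.0698]
ee_rot: [-0.003, 0.925, 0.002, -0.381]
contact_force: [-0.3, 0.9, -0.8]
width: 0.0482
pos [544.8 -83.9  69.8] x [ 0.71   0.006 -0.704] y [ 0.002 -1.    -0.007] q [-0.53  0.3   2.45  2.25  0.49 -1.13] F [-0.3  0.9 -0.8] w 48.2 t 16.1
1 delta_cm [3.39, -0.02, 0.41] dr [-0.003, -0.004, 0.006]
-1 delta_cm [3.39, -0.02, 0.41] dr [3.138, 0.009, 0.007]
```

```bash
python3 -m creep '{"delta_pos":[[1,0,0.3],[2,0,0.3],[2.4,0,0.3],[2.7,0,0.3],[2.9,0,0.3],[2.9,0,0.3]],"dr":[[0,0,0],[0,0,0],[0,0,0],[0,0,0],[0,0,0],[0,0,0]]}'; python3 to.py 566 -83.5 43 -90 45
```

```text
clock: 16.7
position: [0.563, -0.0841, 0.0477]
ee_rot: [-0.003, 0.925, 0.001, -0.38]
contact_force: [0.5, -0.4, -1.7]
width: 0.0487
pos [563.  -84.1  47.7] x [ 0.711  0.004 -0.703] y [ 0.    -1.    -0.006] q [-0.5   0.38  2.44  2.39  0.53 -1.25] F [ 0.5 -0.4 -1.7] w 48.7 t 16.7
1 delta_cm [0.55, -0.06, 0.12] dr [-0.004, -0.005, 0.004]
-1 delta_cm [0.55, -0.06, 0.12] dr [3.138, 0.007, 0.008]
```

```bash
python3 -m creep '{"delta_pos":[[0.1,0,0.05],[0.2,0,0.1],[0.3,0,0.1],[0.3,0,0.1]],"dr":[[0,0,0],[0,0,0],[0,0,0],[0,0,0]]}';python3 -m creep '{"delta_pos":[[0.1,0,0],[0.2,0,0],[0.2,0,0],[0.2,0,0]],"dr":[[0,0,0],[0,0,0],[0,0,0],[0,0,0]]}'; python3 to.py 566 -83.5 43 -90 45
```

```text
clock: 17.1
position: [0.5644, -0.084, 0.0445]
ee_rot: [-0.003, 0.925, 0.001, -0.38]
contact_force: [0.4, -1.0, -2.6]
width: 0.0485
clock: 17.5
position: [0.5653, -0.084, 0.0436]
ee_rot: [-0.003, 0.925, 0.001, -0.38]
contact_force: [-6.3, 0.0, 5.9]
width: 0.0483
pos [565.3 -84.   43.6] x [ 0.711  0.004 -0.703] y [-0.    -1.    -0.006] q [-0.49  0.39  2.44  2.41  0.53 -1.27] F [-6.3  0.   5.9] w 48.3 t 17.5
1 delta_cm [0.09, -0.05, -0.0] dr [-0.005, -0.006, 0.004]
-1 delta_cm [0.09, -0.05, -0.0] dr [3.137, 0.006, 0.009]
```

```bash
python3 -m creep '{"delta_pos":[[-0.05,0,0.1],[-0.05,0,0.2],[-0.05,0,0.2]],"dr":[[0,0,0],[0,0,0],[0,0,0]]}';python3 -m creep '{"delta_pos":[[0,0,0.1],[0,0,0.2],[0,0,0.2]],"dr":[[0,0,0],[0,0,0],[0,0,0]]}'
```

```text
clock: 17.8
position: [0.5647, -0.084, 0.043]
ee_rot: [-0.003, 0.925, 0.001, -0.379]
contact_force: [-4.6, -0.3, 5.5]
width: 0.0485
clock: 18.1
position: [0.5646, -0.0841, 0.0429]
ee_rot: [-0.003, 0.926, 0.002, -0.377]
contact_force: [-2.8, 2.1, 10.6]
width: 0.0486
```

Both contacts are felt, face and base. Now I release and back off along the tool axis.

```bash
python3 -m creep '{"delta_pos":[[0,0,0],[0,0,0],[0,0,0],[0,0,0],[0,0,0],[0,0,0]],"dr":[[0,0,0],[0,0,0],[0,0,0],[0,0,0],[0,0,0],[0,0,0]]}' 0.8;python3 -m creep '{"delta_pos":[[-1,0,0],[-2,0,0],[-4,0,0],[-8,0,0],[-10,0,0],[-12,0,0],[-14,0,0],[-14,0,0]],"dr":[[0,0,0],[0,0,0],[0,0,0],[0,0,0],[0,0,0],[0,0,0],[0,0,0],[0,0,0]]}'; python3 - <<'E'
from h import *
out=[]
for n in('scene','top'):
    d=grab(n); d['depth']=cv2.medianBlur(d['depth'],3); P=cloud(d)
    m=(abs(P[...,0]-.56)<.06)&(abs(P[...,1]+.0835)<.035)&(P[...,2]>.022)&(P[...,2]<.11)
    q=P[m]; pts=q; 
    c=np.median(q,0); 
    for _ in range(3):
        A=np.c_[q[:,:2],np.ones(len(q))]; s=np.linalg.lstsq(A,q[:,2],rcond=None)[0]; r=q[:,2]-A@s; q=q[abs(r)<.005]
    nn=np.array([-s[0],-s[1],1]); nn/=np.linalg.norm(nn)
    (cx,cy),(w,h),a=cv2.minAreaRect((q[:,:2]*1000).astype(np.float32))
    print(n,len(pts),len(q),'normal',nn.round(3),'tilt',np.arccos(nn[2]).round(3),'rect',round(cx,1),round(cy,1),round(w,1),round(h,1),round(a,1),'z',(np.percentile(q[:,2],[2,98])*1000).round(1),'mean',(q.mean(0)*1000).round(1))
    out.append(d['pixels'])
I=out[0][200:340,220:400];J=out[1][160:300,270:420]
cv2.imwrite('pics/p3.png',np.hstack([cv2.resize(i,(400,340)) for i in(I,J)]))
E
python3 to.py g 588 -83.5 73 -90 0
```

```text
clock: 18.7
position: [0.5626, -0.084, 0.0405]
ee_rot: [-0.003, 0.925, 0.001, -0.381]
contact_force: [-0.6, -0.6, -0.3]
width: 0.0764
clock: 19.5
position: [0.4624, -0.0848, 0.1407]
ee_rot: [-0.001, 0.925, 0.001, -0.379]
contact_force: [0.6, -0.2, 0.5]
width: 0.0773
scene 651 490 normal [-0.685 -0.052  0.727] tilt 0.757 rect 561.4 -82.3 71.9 51.8 0.2 z [23.6 86.9] mean [561.9 -82.7  56.7]
top 591 559 normal [-0.697  0.001  0.718] tilt 0.771 rect 557.6 -85.6 70.9 48.5 0.5 z [24.  86.2] mean [559.3 -84.9  56.2]
pos [463.4 -85.  139.6] x [ 0.712  0.003 -0.703] y [-0.    -1.    -0.005] q [-0.72  0.    2.48  1.56  0.49 -0.54] F [ 0.2  0.5 -0.2] w 76.9 t 19.6
1 delta_cm [14.86, -0.12, -2.69] dr [-0.003, -0.792, 0.005]
-1 delta_cm [14.86, -0.12, -2.69] dr [2.896, 0.007, 1.21]
```

View pics/p3.png

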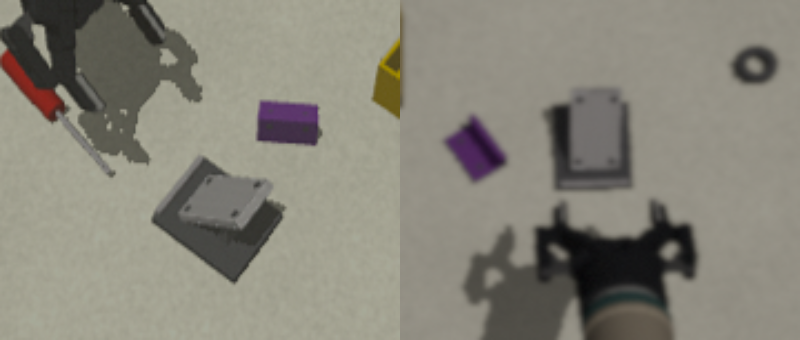

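The plate leans on the rest, released: left half (225,200), right half (597,130). Fitted tilt is 0.76–0.77 rad and its centre is near (560,-84). 9 pictures viewed. Next I re-grip the upper end with the tool along the plate, tilted back 45°, so the tool ends up vertical at the slot.

```bash
python3 to.py 560 -84 240 -90 0
```

```text
pos [463.4 -85.  139.6] x [ 0.712  0.003 -0.703] y [-0.    -1.    -0.005] q [-0.72  0.    2.48  1.56  0.49 -0.54] F [ 0.2  0.5 -0.2] w 76.9 t 19.6
1 delta_cm [-0.18, -0.16, -13.93] dr [-0.003, -0.792, 0.005]
-1 delta_cm [-0.18, -0.16, -13.93] dr [2.896, 0.007, 1.21]
```

```bash
python3 -m creep '{"delta_pos":[[0,0,-2],[0,0,-5],[0,0,-9],[0,0,-14],[0,0,-14],[0,0,-14],[0,0,-14],[0,0,-14],[0,0,-14],[0,0,-14]],"dr":[[0,-0.05,0],[0,-0.15,0],[0,-0.8,0],[0,-0.8,0],[0,-0.8,0],[0,-0.8,0],[0,-0.8,0],[0,-0.8,0],[0,-0.8,0],[0,-0.8,0]]}' 0.7; python3 to.py g 642 -84 130.5 -90 -45
```

```text
clock: 20.6
position: [0.5649, -0.083, 0.2372]
ee_rot: [0.001, -0.702, -0.005, 0.712]
contact_force: [0.0, 1.1, -0.1]
width: 0.0728
pos [564.9 -83.  237.2] x [-0.014  0.009 -1.   ] y [ 0.004 -1.    -0.009] q [-0.27  0.28  1.49  0.    1.39  1.29] F [ 0.   1.1 -0.1] w 72.8 t 20.6
1 delta_cm [11.9, 0.23, -6.55] dr [0.008, -0.771, 0.006]
-1 delta_cm [11.9, 0.23, -6.55] dr [-2.904, -0.01, -1.179]
```

```bash
python3 -m creep '{"delta_pos":[[0,0.2,-3],[0,0.2,-6.6],[1,0.2,-6.6],[2,0.2,-6.6],[5,0.2,-6.6],[8,0.2,-6.6],[11.9,0.2,-6.6],[11.9,0.2,-6.6],[11.9,0.2,-6.6],[11.9,0.2,-6.6]],"dr":[[0,-0.77,0],[0,-0.77,0],[0,-0.77,0],[0,-0.77,0],[0,-0.77,0],[0,-0.77,0],[0,-0.77,0],[0,-0.77,0],[0,-0.77,0],[0,-0.77,0]]}'; python3 to.py g 585.8 -84 74.3 -90 -45
```

```text
clock: 21.6
position: [0.6273, -0.086, 0.1208]
ee_rot: [0.001, -0.386, -0.003, 0.922]
contact_force: [0.7, 0.5, 0.8]
width: 0.0725
pos [627.3 -86.  120.8] x [-0.701  0.004 -0.713] y [ 0.001 -1.    -0.007] q [-0.18  0.89  0.91 -0.14  2.11  1.37] F [0.7 0.5 0.8] w 72.5 t 21.6
1 delta_cm [8.09, -0.17, -0.29] dr [0.006, -0.008, 0.004]
-1 delta_cm [8.09, -0.17, -0.29] dr [-3.136, -0.007, -0.013]
```

```bash
python3 -m creep '{"delta_pos":[[1,-0.2,-0.2],[3,-0.2,-0.2],[5,-0.2,-0.2],[6.5,-0.2,-0.2],[7.5,-0.2,-0.2],[8,-0.2,-0.2],[8,-0.2,-0.2],[8,-0.2,-0.2]],"dr":[[0,0,0],[0,0,0],[0,0,0],[0,0,0],[0,0,0],[0,0,0],[0,0,0],[0,0,0]]}'; python3 to.py g 585.8 -84 74.3 -90 -45
```

```text
clock: 22.4
position: [0.5725, -0.0842, 0.0615]
ee_rot: [0.001, -0.386, -0.003, 0.922]
contact_force: [1.0, -1.1, -0.2]
width: 0.0724
pos [572.5 -84.2  61.5] x [-0.702  0.004 -0.713] y [ 0.    -1.    -0.006] q [-0.19  0.85  1.15 -0.13  1.9   1.39] F [ 1.  -1.1 -0.2] w 72.4 t 22.4
1 delta_cm [0.03, -0.02, -0.04] dr [0.004, -0.008, 0.004]
-1 delta_cm [0.03, -0.02, -0.04] dr [-3.137, -0.006, -0.012]
```

Close with 60 N, then lift gently away from the face (up and toward -x).

```bash
python3 -m creep '{"delta_pos":[[0,0,0],[0,0,0],[0,0,0],[0,0,0],[0,0,0],[0,0,0],[0,0,0]],"dr":[[0,0,0],[0,0,0],[0,0,0],[0,0,0],[0,0,0],[0,0,0],[0,0,0]]}' -1 60; python3 to.py 560 -84 200 -90 0
```

```text
clock: 23.1
position: [0.572, -0.0842, 0.061]
ee_rot: [0.001, -0.386, -0.003, 0.923]
contact_force: [2.5, -0.1, 3.1]
width: 0.0492
pos [572.  -84.2  61. ] x [-0.702  0.004 -0.712] y [ 0.    -1.    -0.006] q [-0.19  0.85  1.16 -0.13  1.9   1.39] F [ 2.5 -0.1  3.1] w 49.2 t 23.1
1 delta_cm [-9.05, -0.1, 10.62] dr [0.003, 0.779, 0.005]
-1 delta_cm [-9.05, -0.1, 10.62] dr [-2.904, -0.008, 1.192]
```

```bash
python3 -m creep '{"delta_pos":[[-1,0,1],[-3,0,3],[-5,0,5],[-8,0,8],[-10.5,0,10.5],[-10.5,0,10.5],[-10.5,0,10.5],[-10.5,0,10.5],[-10.5,0,10.5],[-10.5,0,10.5]],"dr":[[0,0,0],[0,0,0],[0,0.05,0],[0,0.15,0],[0,0.28,0],[0,0.4,0],[0,0.55,0],[0,0.7,0],[0,0.78,0],[0,0.78,0]]}';python3 to.py 615 149.3 170 -90.5 0; python3 to.py 615 149.3 170 -90.5 0 | tail -0; python3 - <<'E'
from h import *
out=[]
for n in('scene','top'):
    d=grab(n); out.append(d['pixels']); 
I=out[0][120:340,220:460];J=out[1][100:300,200:440]
cv2.imwrite('pics/p4.png',np.hstack([cv2.resize(i,(400,360)) for i in(I,J)]))
E
```

```text
clock: 24.1
position: [0.567, -0.0846, 0.2107]
ee_rot: [0.002, -0.707, -0.002, 0.707]
contact_force: [-0.0, -0.5, -1.1]
width: 0.0493
pos [567.  -84.6 210.7] x [-0.001  0.006 -1.   ] y [-0.    -1.    -0.006] q [-0.27  0.29  1.54  0.01  1.32  1.3 ] F [-0.  -0.5 -1.1] w 49.3 t 24.1
1 delta_cm [4.21, -23.36, -4.79] dr [0.008, 0.001, 0.006]
-1 delta_cm [4.21, -23.36, -4.79] dr [-3.133, -0.01, 0.001]Exception ignored on flushing sys.stdout:
BrokenPipeError: [Errno 32] Broken pipe
```

View pics/p4.png

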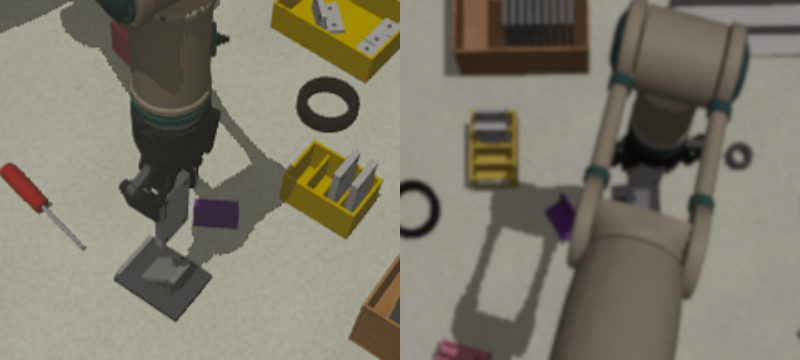

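The plate hangs upright in the grip at (172,205) in the left half, and the bin_plate slots at (310,180) are free. 10 pictures viewed. I carry it over high.

```bash
python3 -m creep '{"delta_pos":[[0,-4,-1],[0,-8,-2],[0,-12,-3],[0,-16,-4],[0,-20,-4.7],[0,-23.4,-4.7],[0.5,-23.4,-4.7],[1.5,-23.4,-4.7],[2.5,-23.4,-4.7],[2.5,-23.4,-4.7]],"dr":[[0,0,0],[0,0,0],[0,0,0],[0.01,0,0],[0.01,0,0],[0.01,0,0],[0.01,0,0],[0.01,0,0],[0.01,0,0],[0.01,0,0]]}';python3 -m creep '{"delta_pos":[[0,0,0],[0,0,0],[0,0,0]],"dr":[[0,0,0],[0,0,0],[0,0,0]]}'; python3 to.py 613.5 149.3 120 -90.5 0; cat > hand.py <<'E'
from h import *
p=manip.get_state()['position']
for n in('scene','top'):
    d=grab(n); d['depth']=cv2.medianBlur(d['depth'],3); P=cloud(d); h=cv2.cvtColor(d['pixels'],cv2.COLOR_BGR2HSV)
    g=(h[...,1]<40)&(h[...,2]>70)&(P[...,2]<p[2]-.005)&(P[...,2]>p[2]-.08)&(abs(P[...,0]-p[0])<.025)&(abs(P[...,1]-p[1])<.045)
    q=P[g]
    if len(q)>10: print(n,len(q),'plate x med',np.median(q[:,0]).round(4),'p5/95',np.percentile(q[:,0],[5,95]).round(4),'y',np.percentile(q[:,1],[2,98]).round(4),'z',np.percentile(q[:,2],[1,99]).round(4),'dx/dz',np.polyfit(q[:,2],q[:,0],1)[0].round(3))
    y=(h[...,0]>20)&(h[...,0]<35)&(h[...,1]>120)&(P[...,2]>.052)&(P[...,2]<.07)&(abs(P[...,0]-.652)<.09)&(abs(P[...,1]-.149)<.07)
    q=P[y]; print(n,'bin x',(np.percentile(q[:,0],[1,99])*1000).round(1),'y',(np.percentile(q[:,1],[1,99])*1000).round(1))
    cv2.imwrite(f'pics/h_{n}.png',d['pixels'])
print(p.round(4))
E
python3 hand.py
```

```text
clock: 25.2
position: [0.6166, 0.1478, 0.1827]
ee_rot: [0.006, -0.705, 0.002, 0.709]
contact_force: [-0.2, -0.1, -1.5]
width: 0.0487
clock: 25.5
position: [0.6181, 0.1486, 0.1863]
ee_rot: [-0.006, 0.708, -0.001, -0.707]
contact_force: [-0.7, 0.7, -1.4]
width: 0.0489
pos [618.1 148.6 186.3] x [ 0.001  0.006 -1.   ] y [-0.01  -1.    -0.006] q [0.12 0.39 1.44 0.01 1.3  1.7 ] F [-0.7  0.7 -1.4] w 48.9 t 25.5
1 delta_cm [6.63, -0.02, 0.47] dr [-0.002, -0.001, 0.006]
-1 delta_cm [6.63, -0.02, 0.47] dr [3.14, 0.01, 0.002]
scene 118 plate x med 0.6214 p5/95 [0.6139 0.6236] y [0.1244 0.1731] z [0.1221 0.1787] dx/dz 0.018
scene bin x [601.1 709. ] y [113.2 187.7]
top bin x [629.2 629.5] y [168.6 180.6]
[0.6181 0.1486 0.1863]
```

```bash
python3 -m creep '{"delta_pos":[[1,-0.1,0.25],[2.5,-0.1,0.25],[4,-0.1,0.25],[4.8,-0.1,0.25],[4.8,-0.1,0.25],[4.8,-0.1,0.25]],"dr":[[0,0,0],[0,0,0],[0,0,0],[0,0,0],[0,0,0],[0,0,0]]}'; python3 to.py 615 149.3 80 -90.5 0; python3 hand.py; python3 -c "
import cv2;i=cv2.imread('pics/h_scene.png')[160:280,350:490];cv2.imwrite('pics/p5.png',cv2.resize(i,(700,600),interpolation=2))"
```

```text
clock: 26.2
position: [0.6154, 0.1506, 0.1378]
ee_rot: [-0.006, 0.707, -0.001, -0.707]
contact_force: [0.3, -0.7, -0.0]
width: 0.0485
pos [615.4 150.6 137.8] x [ 0.001  0.006 -1.   ] y [-0.01  -1.    -0.006] q [0.13 0.42 1.52 0.01 1.2  1.7 ] F [ 0.3 -0.7 -0. ] w 48.5 t 26.2
1 delta_cm [5.78, 0.16, 0.04] dr [-0.001, -0.0, 0.006]
-1 delta_cm [5.78, 0.16, 0.04] dr [3.141, 0.01, 0.001]
scene 136 plate x med 0.6196 p5/95 [0.6116 0.6209] y [0.1264 0.1733] z [0.0733 0.1313] dx/dz 0.011
scene bin x [601.7 708.7] y [113.  188.2]
top bin x [684.9 702.9] y [110.9 116.4]
[0.6154 0.1506 0.1378]
```

View pics/p5.png

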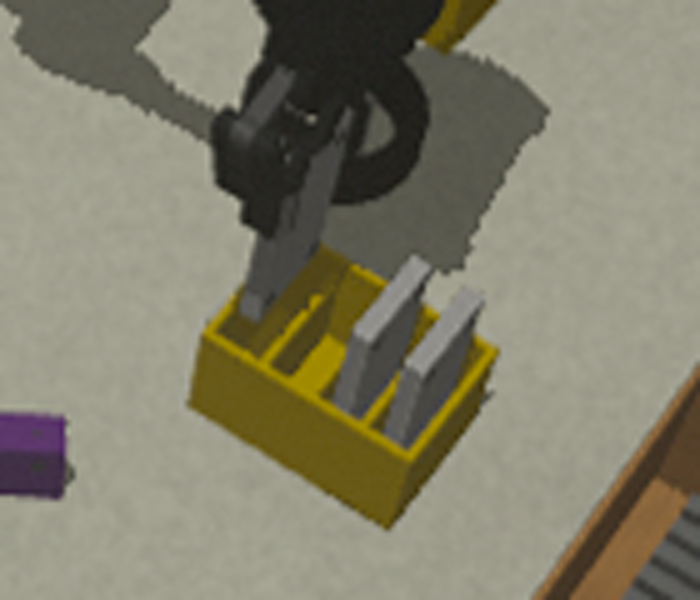

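The plate's foot at (255,300) is just above the near end slot, and the slot centring agrees to about 2 mm. 11 pictures viewed. I lower it slowly.

```bash
python3 -m creep '{"delta_pos":[[0.5,0.1,0],[1,0.1,0],[1.5,0.1,0],[2,0.1,0],[2.5,0.1,0],[3,0.1,0],[3.5,0.1,0],[4,0.1,0],[4,0.1,0]],"dr":[[0,0,0],[0,0,0],[0,0,0],[0,0,0],[0,0,0],[0,0,0],[0,0,0],[0,0,0],[0,0,0]]}'; python3 -m creep '{"delta_pos":[[0.4,0,0],[0.8,0,0],[1.2,0,0],[1.6,0,0],[2,0,0],[2.2,0,0],[2.2,0,0]],"dr":[[0,0,0],[0,0,0],[0,0,0],[0,0,0],[0,0,0],[0,0,0],[0,0,0]]}'
```

```text
clock: 27.2
position: [0.6146, 0.1496, 0.0966]
ee_rot: [0.005, -0.707, 0.001, 0.708]
contact_force: [0.7, 0.9, -1.9]
width: 0.0488
clock: 27.9
position: [0.615, 0.1498, 0.0752]
ee_rot: [0.006, -0.707, 0.001, 0.707]
contact_force: [0.3, -0.3, -0.8]
width: 0.0487
```

```bash
python3 -m creep '{"delta_pos":[[0.1,0,0],[0.2,0,0],[0.3,0,0],[0.3,0,0]],"dr":[[0,0,0],[0,0,0],[0,0,0],[0,0,0]]}'; python3 -m creep '{"delta_pos":[[0.1,0,0],[0.2,0,0],[0.2,0,0]],"dr":[[0,0,0],[0,0,0],[0,0,0]]}'
```

```text
clock: 28.3
position: [0.6152, 0.1498, 0.0726]
ee_rot: [-0.006, 0.707, -0.001, -0.707]
contact_force: [0.2, -0.5, -1.2]
width: 0.0493
clock: 28.6
position: [0.6156, 0.1499, 0.0717]
ee_rot: [-0.006, 0.708, -0.001, -0.707]
contact_force: [-1.7, 0.7, 3.9]
width: 0.049
```

The plate is on the floor. I release and rise.

```bash
python3 -m creep '{"delta_pos":[[0,0,0],[0,0,0],[0,0,0],[0,0,0],[0,0,0],[0,0,0]],"dr":[[0,0,0],[0,0,0],[0,0,0],[0,0,0],[0,0,0],[0,0,0]]}' 0.6; python3 -m creep '{"delta_pos":[[-1,0,0],[-3,0,0],[-6,0,0],[-10,0,0],[-14,0,3],[-14,0,8],[-14,0,13],[-14,0,18],[-14,0,20],[-14,0,20]],"dr":[[0,0,0],[0,0,0],[0,0,0],[0,0,0],[0,0,0],[0,0,0],[0,0,0],[0,0,0],[0,0,0],[0,0,0]]}'; python3 - <<'E'
from h import *
d=grab('scene')['pixels'];I=d[190:280,350:470];J=d[80:180,360:490];t=grab('top'); K=t['pixels'][150:300,180:430]
cv2.imwrite('pics/f.png',np.vstack([np.hstack([cv2.resize(i,(400,300),interpolation=2) for i in(I,J)]),cv2.resize(d[160:480,100:500],(800,300)) if 0 else np.hstack([cv2.resize(K,(400,300)),cv2.resize(d[330:470,100:250],(400,300))])]))
print(manip.get_state()['position'],manip.get_state()['clock'])
P=cloud(t)
for k,c,r,a,b in(('tape',(.566,.286),.07,.01,.03),('collar',(.641,-.259),.04,.008,.03)):
    m=(np.hypot(P[...,0]-c[0],P[...,1]-c[1])<r)&(P[...,2]>a)&(P[...,2]<b); print(k,P[m].mean(0).round(3))
E
```

```text
clock: 29.2
position: [0.6153, 0.1499, 0.0706]
ee_rot: [-0.006, 0.707, -0.001, -0.707]
contact_force: [0.0, 1.1, -0.0]
width: 0.0683
clock: 30.2
position: [0.4118, 0.1509, 0.2116]
ee_rot: [-0.005, 0.707, -0.001, -0.707]
contact_force: [0.5, 0.3, 0.6]
width: 0.068
[0.41608409 0.15109693 0.2117281 ] 30.3
tape [0.6   0.292 0.024]
collar [ 0.638 -0.259  0.015]
```

View pics/f.png

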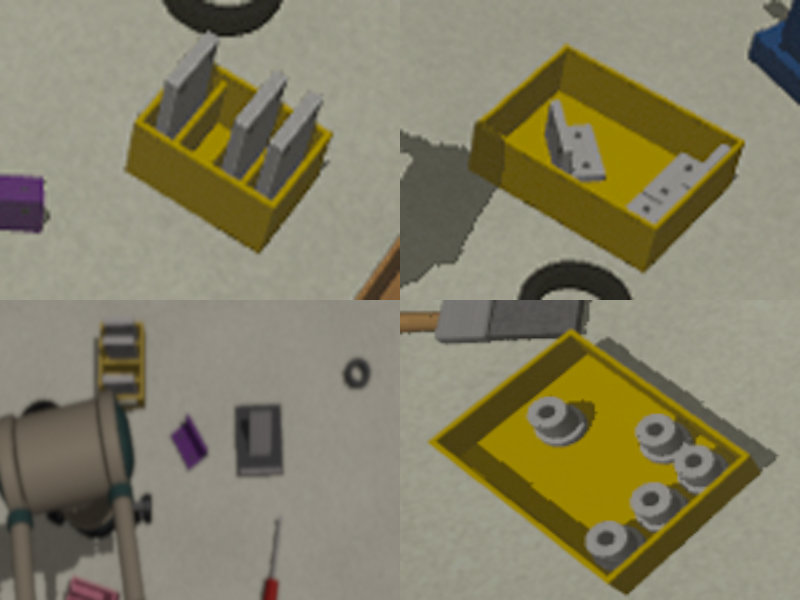

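The final picture shows all three parts in place: the plate upright in the end slot (185,85), the bracket in its bin (575,145) and the spacer in its bin (555,420). The arm hides part of the tape in the top view, so I check it in the scene view and then hand in.

```bash
python3 - <<'E'
from h import *
d=grab('scene');P=cloud(d)
for k,c,r,a,b in(('tape',(.568,.286),.07,.01,.03),('collar',(.641,-.259),.04,.008,.03)):
    m=(np.hypot(P[...,0]-c[0],P[...,1]-c[1])<r)&(P[...,2]>a)&(P[...,2]<b); print(k,P[m].mean(0).round(3))
s=manip.get_state();print(s['contact_force'],s['clock']); print(manip.sign_off())
E
```

```text
tape [0.57  0.285 0.022]
collar [ 0.644 -0.259  0.016]
[ 0.7648063   0.13168497 -0.18125615] 30.35
the job is handed in; nothing more can be done
None
```

I put all three parts where they belong and handed the job in at about 30 s of the 72 s allowed; no verdict was reported.

- **Angle bracket and spacer:** each lies in the free half of its own yellow bin, as the last picture shows.
- **Cover plate on the rest:** it leaned on the rest, let go of. The fitted tilt was 0.76–0.77 rad, and its centre was within a few mm of the seat.
- **Cover plate in the slot:** I took it again by its upper end and lowered it into the end slot nearest the robot. I opened the fingers only after feeling the floor contact, and the last picture shows it standing upright.
- **Bystanders:** in the scene camera, the tape and collar means are within 1 mm of their first readings. The screwdriver I checked only by eye, and its pose looked unchanged.

**Checks that disagreed:** the last top-view reading put the tape about 35 mm off. The arm partly hid it in that view, so I relied on the scene-camera reading. The two cameras also differed by about 2–4 mm throughout, so I averaged them.

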